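# Shut the run-in cell's gate and drop its latch bar

### The job

The gate of the run-in cell is hooked back open by its latch bar, the steel bar with the red ball knob. Lift the bar out of the hold-back notch, swing the gate shut, bring the lifted bar over the horn of the brass strike and lower it right down into the strike's notch, so that it holds the gate shut when you let go; just where the strike sits must be found by feel. Handle the bar gently, never forcing it against the brass, and leave the parts lying about alone.

Things in the scene. Friction and masses are not known exactly. Their poses are not given: they have to be found in the camera images.
- cell: run-in cell, a low open-topped pen with aluminium floor plate 200 x 270 x 10 mm and clear walls on three sides with black top edges (85 mm high); open at its front, where the gate is. Fixed. Origin on the table midway along the gate opening; x points into the cell, y along the opening towards the hinge, z up
- gate_hinge (a point): point on the gate's vertical hinge axis at table height; 110 mm to +y of the cell's origin, on the steel pin
- gate (a joint): gate angle, rad: 0 = square across the opening (shut is within 0.15 of it, as the strike sits), grows as it swings out to -x of the cell; held back it reads about 1.25. Black frame 12 mm thick with a clear pane, reaching 200 mm from the hinge axis, top edge 116 mm high. A weak hinge spring (0.15 Nm/rad about 1.6 rad) swings it open at once if let go before the bar is down in the strike
- latch (a joint): angle of the latch bar, rad: 0 = level, hanging free on its rest pin; grows as its free end rises; at most 0.6. Lying in a brass notch it reads about 0.05 to 0.07; to pass over a horn it must be lifted past 0.24, and to still meet the back-stop it must stay below 0.42. It falls by its own weight (about 240 g) when let go
- latch_pivot (a point): the bar's pivot on the gate: 60 mm from the hinge axis along the gate, 18 mm in front of (outside) the gate's middle plane, 105 mm above the table; the pivot axis is square to the gate. The bar is bright steel, 8 mm thick (across the gate) and 12 mm high, reaching 175 mm from the pivot towards and past the gate's free edge
- knob (a point): centre of the red ball knob, 24 mm diameter, on an 8 mm stem on the bar: 90 mm along the bar from the pivot and 50 mm above the bar's centre line. Pinch it from above; lifting, closing and pushing can all be done through it. As the bar lifts, the knob also moves back towards the hinge. The fingers stay clear of the gate's top when the TCP is at the ball's centre
- strike_post: black shut post, 32 x 22 x 99 mm with a 82 mm long top plate, fixed; origin at its foot, 217 mm from the hinge axis along the shut gate and 18 mm out in front of the gate plane; x points into the cell. The brass strike is bolted on its top (see strike_mid)
- strike_mid (a point): over the post's middle, at the height of the strike's notch floor (108 mm). The notch is 14 mm wide in x, 14 mm long in y, between a low horn (outside, 6 mm thick, top at 130 mm) and a tall back-stop (inside, top at 183 mm). The strike is bolted through slots and may sit up to 24 mm either way in x from this point, so it must be felt: its back-stop halts the lifted bar. Keep under 14 N
- hold_post: black hold-back post of the same height with a foot plate 60 x 50 x 6 mm, origin at its foot, standing 217 mm from the hinge axis at the gate angle 1.25; the same brass notch on top, with the low horn on the closing side and the tall back-stop on the far side
- stage: black linear stage 90 x 60 x 32 mm standing in the cell, loose; origin under its centre; to be left alone
- bracket0: black H-shaped bracket 105 x 90 x 24 mm, loose; origin under its centre; to be left alone
- bracket1: as bracket0
- bracket2: as bracket0
- driver: screwdriver with a red handle, lying loose on the table; to be left alone
- slide_block: black block 70 x 50 x 30 mm, loose; to be left alone
- screw_jar: small jar with a blue cap, 50 mm diameter, 60 mm high, loose; to be left alone
Things that resemble listed ones, but are neither listed nor needed, are in the scene too. What is shaped like the strike_post but turquoise is not meant.

How it is judged:
On the way, in this order (a step that is already met when the one before it is completed fails the run):
1. the bar is lifted clear of the hold-back notch while the gate is still open (value of joint latch above 0.2 rad and value of joint gate above 1 rad), for 0.1 s.
2. the gate is swung nearly shut (value of joint gate below 0.3 rad), for 0.05 s.
At the end, for the whole second after the job is handed in: the gate is shut (within 0.16 rad of square) and the bar lies down in the strike's notch (bar angle 0.03 to 0.10 rad), bearing on the strike and holding the gate (value of joint latch between 0.03 and 0.1 rad and value of joint gate between -0.155 and 0.16 rad and contact force between latch and strike_post above 0.3 N); the robot touches nothing.
It fails at once if the bar is forced against the strike on the shut post (over 14 N) (contact force between latch and strike_post above 14 N).
It fails at once if the bar is forced against the hold-back post (over 20 N) (contact force between latch and hold_post above 20 N).
It fails at once if a part lying about is pushed by more than 20 mm (distance of any of stage, bracket0, bracket1, bracket2, driver, slide_block, screw_jar from where it was at the start of the episode above 0.02 m).
It also fails if it takes over 64 s, if anything falls off the work surface, if the arm or the gripper's body presses on something with over 40 N, if the wrist force passes 120 N, or if a joint passes its speed limit or range.

### The arm

A 7-joint arm with a two-finger parallel gripper is mounted at the origin on the work surface. World frame = base frame: x ahead of the robot, y to its left, z up, the work surface at z = 0. Lengths are in m, angles in rad, forces in N, time in s.
With the tool pointing down it reaches from about 0.4 to 0.875 m from the base axis. Payload 19.3 kg.
Tool frame: the origin (TCP) lies between the finger pads, 19 mm behind the fingertips; this is the grasp point; z points along the fingers, y is the line along which they close (so a half turn about z gives the same grasp; the last joint's range is limited). The gripper opens to 85 mm and grips with 20 to 120 N. Pads are 22 mm wide; open, the fingers measure 114 mm over their backs; the gripper's body (76 mm by 85 mm) begins 54 mm behind the grasp point. The pads swing forward as they close: fully open they stand 13 mm farther back than shut.
Start: joints at [1.22, 0.521, -0.036, 1.599, 0.021, 1.021, -0.113], TCP at [0.173, -0.601, 0.25] pointing down, gripper open.
Joint ranges: [-2.91, 2.91], [-0.3, 2.13], [-1.5, 1.42], [0.17, 2.43], [-1.26, 4.41], [0.16, 1.93], [-2.52, 2.52]. Speed limits (rad/s): [1.89, 1.89, 2.39, 2.39, 3.01, 3.01, 3.01].

### API

Orientations are given as [roll, pitch, yaw] about the fixed x, y, z axes, in that order (R = Rz(yaw) Ry(pitch) Rx(roll)).
In Python, from workcell import bot gives the robot as it stands.
- The arm moves only by the shell command python3 -m crank 'ROWS' [FORCE]. ROWS is a JSON object of lists of equal length, an entry for each row: "travel": the shift along the world's x, y, z in cm, a list of three; "turn": the turn, a rotation vector about the world's x, y, z in degrees, a list of three; "gripper": the closure, from 0 (fully open) to 1 (shut). A call has exactly 5 rows; each row is the pose to reach, as a shift and turn from the pose commanded when the call began; what a row does not reach only later rows make up. A row lasts 1/10 s, in which the tool goes at most 50 mm and 8.59 degrees, less where a joint would pass 70% of its speed; a pose out of reach is approached as far as the arm can. A call with a gripper value outside its range is refused whole. The fingers move at their own pace and stop on an object; FORCE is the grip in N (left out, the last holds). Time passes only in rows, so rows that repeat a pose let the fingers close, or fill a call up. It gives the time, the measured TCP pose, the force, the opening and the grip force at its end, in the units of the state.
- bot.observe(): the state, without advancing time (a new reading comes with each control period).
- bot.grab_frame(name): name is "side" or "top"; returns a dict with "pixels" (420x560x3 uint8, red, green, blue), "fx", "fy", "cx", "cy" (pixels), "extrinsics" (4x4, takes a point from world to camera coordinates). Camera axes: x right, y down, z forward; pixel columns grow to the right and rows downward; lengths in m; the calibration is good to about 2 mm. A picture is of the moment at which its call begins. There is no depth.
- bot.job_done(): hands the job in; it is judged then, once.
The state is a dict: "clock": time; "qpos": joint angles; "qd": joint speeds; "joint_efforts": joint torques, N m; "position": TCP position; "tool_rot": TCP orientation; "force": force on the tool from outside, world axes, zero at the start; "moment": the same for the moment, N m; "grip_width": finger opening in m; "finger_force": force on a finger pad.
Only numpy, scipy, OpenCV 4.12 (cv2) and the standard library are available. Lean on these libraries where they do the work, as an engineer would, in place of code of your own. Each camera call takes 0.05 s, during which the arm holds its last target. There are 200 camera calls.

## Working session

There is one attempt and no reset: what is moved stays moved. The work goes in short steps, Python scripts to look and compute and a shell command to move; the robot and the scene stay as the last step left them, time stands still between calls to the robot, and variables do not carry over. Pictures are saved under pics/ and viewed, at most 10 in all, crops included, and the job is handed in when it is done.

```bash
mkdir -p pics; ls
cat > h.py <<'E'
import numpy as np, cv2
from workcell import bot
def snap(n,f):
    d=bot.grab_frame(n); np.savez('pics/'+f+'.npz',**d); cv2.imwrite('pics/'+f+'.png',d['pixels'][:,:,::-1]); return d
def ray(d,u,v):
    E=np.array(d['extrinsics']);R=E[:3,:3];c=-R.T@E[:3,3]
    r=R.T@np.array([(u-d['cx'])/d['fx'],(v-d['cy'])/d['fy'],1]); return c,r/np.linalg.norm(r)
def onz(d,u,v,z):
    c,r=ray(d,u,v); return c+r*(z-c[2])/r[2]
def tri(d1,p1,d2,p2):
    c1,r1=ray(d1,*p1);c2,r2=ray(d2,*p2)
    t=np.linalg.lstsq(np.c_[r1,-r2],c2-c1,rcond=None)[0]
    a=c1+t[0]*r1;b=c2+t[1]*r2; return (a+b)/2,np.linalg.norm(a-b)
def proj(d,p):
    E=np.array(d['extrinsics']);q=E[:3,:3]@np.array(p)+E[:3,3]; return np.array([d['fx']*q[0]/q[2]+d['cx'],d['fy']*q[1]/q[2]+d['cy']])
E
python3 - <<'E'
from h import *
for n in('top','side'):
    d=snap(n,n+'0'); c,r=ray(d,280,210); print(n,c,r,d['fx'])
    hsv=cv2.cvtColor(d['pixels'],cv2.COLOR_RGB2HSV)
    m=((hsv[...,0]<8)|(hsv[...,0]>172))&(hsv[...,1]>140)&(hsv[...,2]>70)
    k,l,s,ce=cv2.connectedComponentsWithStats(m.astype('uint8'))
    for i in range(1,k):
        if s[i,4]>15: print(s[i],ce[i])
print(bot.observe())
E
```

```text
pics
top [0.29575036 0.01509889 1.43783558] [ 0.19706096 -0.00856459 -0.98035383] 465.6976264360193
[487 182   5   5  20] [489.25 183.95]
[265 238   9   7  51] [269.17647059 240.82352941]
[164 258  14  33 253] [170.49011858 274.39130435]
side [0.04383391 0.59074997 0.90255273] [ 0.47262795 -0.51986409 -0.71159269] 385.5714307748377
[299 215   9   8  56] [303.  218.5]
[229 333  39  25 410] [248.12439024 345.17560976]
{'clock': 0.1, 'qpos': array([ 1.21979656,  0.52197518, -0.03633949,  1.59989423,  0.02122309,
        1.02110696, -0.11278392]), 'qd': array([ 0.0009147 , -0.00198637,  0.00131441, -0.00073345, -0.000137  ,
        0.00016874, -0.00084837]), 'joint_efforts': array([ 2.31528313e-03, -9.28487635e+01,  1.98310442e+00, -3.70533478e+01,
        1.80572947e-02,  5.42091730e-03,  4.87393481e-05]), 'position': array([ 0.17310257, -0.60028124,  0.24949053]), 'tool_rot': array([-3.14059801e+00,  8.20369035e-05,  2.80826408e-01]), 'force': array([-0.24267412, -0.52828146,  0.52457954]), 'moment': array([-0.01602462,  0.02313258,  0.02538326]), 'finger_force': 0.0, 'grip_width': 0.08558969002251413}
```

View pics/top0.png

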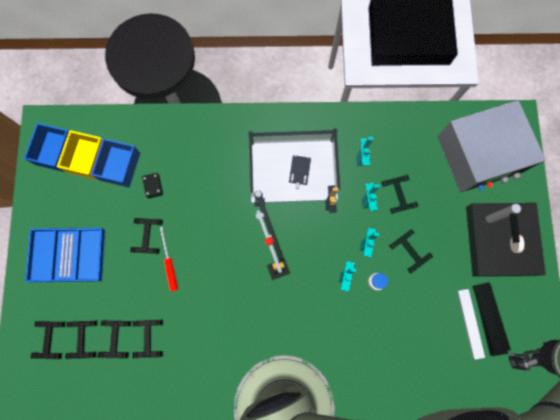

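View pics/side0.png

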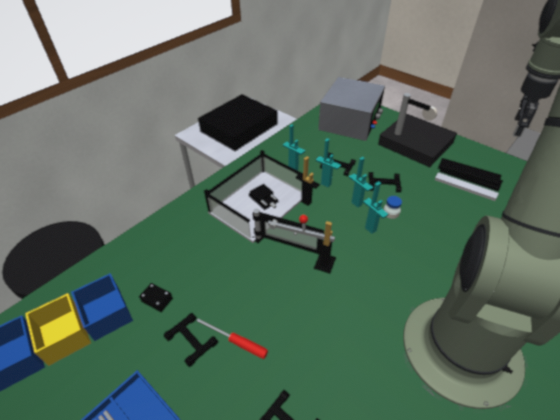

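The top view shows the knob at (269,241), the hinge near (259,200), the shut post near (333,198) and the hold post near (278,268). In the side view the knob is at (303,218). I'll triangulate the knob and zoom in.

Run:
```python
from h import *
L=lambda f:{k:v for k,v in np.load('pics/'+f+'.npz').items()}
t,s=L('top0'),L('side0')
print(tri(t,(269.18,240.82),s,(303,218.5)))
a=cv2.resize(t['pixels'][120:285,235:355],None,fx=3.6,fy=3.6,interpolation=cv2.INTER_CUBIC)
b=cv2.resize(s['pixels'][140:290,195:345],None,fx=3.96,fy=3.96,interpolation=cv2.INTER_CUBIC)[:594,:350+240]
im=np.zeros((600,800,3),'uint8'); b=cv2.resize(s['pixels'][150:280,240:340],None,fx=3.6,fy=3.6,interpolation=cv2.INTER_CUBIC)
im[:a.shape[0],:a.shape[1]]=a; im[:b.shape[0],440:440+b.shape[1]]=b
cv2.imwrite('pics/crop0.png',im[:,:,::-1])
# brass
for n,d in(('top',t),('side',s)):
    h=cv2.cvtColor(d['pixels'],cv2.COLOR_RGB2HSV)
    m=(h[...,0]>10)&(h[...,0]<28)&(h[...,1]>110)&(h[...,2]>90)
    k,l,st,ce=cv2.connectedComponentsWithStats(m.astype('uint8'))
    for i in range(1,k):
        if 8<st[i,4]<300: print(n,st[i],ce[i])
```

```text
(array([0.46640748, 0.03531482, 0.1645888 ]), np.float64(0.0020038248245117358))
top [515  34  15   1  15] [522.  34.]
top [531  34  10   1  10] [535.5  34. ]
top [30 39 29  1 29] [44. 39.]
top [498  40  50   3  53] [522.24528302  41.90566038]
top [319  42  13   3  24] [325.16666667  43.08333333]
top [49 45 19  3 24] [58.04166667 46.70833333]
top [34 47 12  1 12] [39.5 47. ]
top [  4 118  15  10  31] [ 10.87096774 122.5483871 ]
top [ 60 140  41  39 132] [ 82.84848485 167.59848485]
top [  0 144   8   9  27] [  2.74074074 148.33333333]
top [  0 150  13  16  62] [  6.35483871 158.53225806]
top [  0 170  14  10  37] [  6.18918919 174.7027027 ]
top [333 188   5   4  18] [334.83333333 189.33333333]
top [  0 197  12   9  81] [  4.81481481 201.85185185]
top [330 196   6   8  40] [332.275 199.55 ]
top [272 263   4   7  21] [273.66666667 265.95238095]
top [280 262   5   6  25] [281.8  264.56]
side [380  72  29  12  39] [392.15384615  77.15384615]
side [422  88  28  10  71] [437.14084507  92.05633803]
side [304 157   9  25 110] [306.79090909 171.36363636]
side [324 222   8  23 117] [327.41025641 232.31623932]
```

View pics/crop0.png

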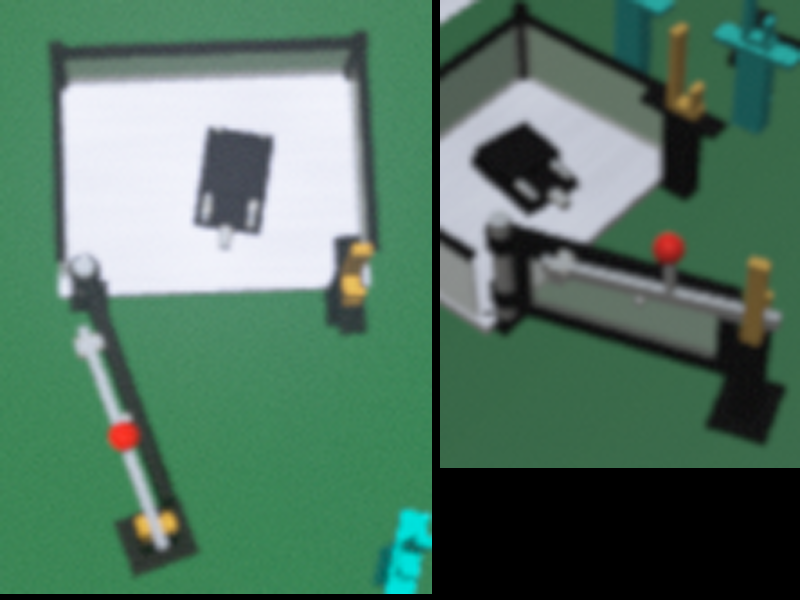

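The crop shows the hinge pin at crop (83,268), the floor's front edge from (65,297) to (330,290), and the back wall's top edge from (57,47) to (362,38). The bar runs from (88,342) to (163,547). The shut-post strike has its stop near (360,250).

```bash
cat >> h.py <<'E'
L=lambda f:{k:v for k,v in np.load('pics/'+f+'.npz').items()}
c=lambda u,v:(235+u/3.6-.36,120+v/3.6-.36)
cs=lambda u,v:(240+(u-440)/3.6-.36,150+v/3.6-.36)
E
python3 - <<'E'
from h import *
t,s=L('top0'),L('side0'); np.set_printoptions(precision=4,suppress=True)
P=lambda u,v,z:onz(t,*c(u,v),z)[:2]
def ang(a,b): d=b-a; return np.degrees(np.arctan2(d[1],d[0])),np.linalg.norm(d)
print('front edge',ang(P(330,290,.01),P(65,297,.01)))
print('back edge',ang(P(362,38,.085),P(57,47,.085)))
print('left wall',ang(P(62,260,.085),P(57,47,.085)),'right',ang(P(372,250,.085),P(362,38,.085)))
print('pin',P(83,268,.12),tri(t,c(83,266),s,cs(500,226)))
print('bar', ang(P(88,342,.105),P(163,547,.111)),P(88,342,.105),P(163,547,.111))
K=np.array([.4664,.0353])
for psi in(0,1,2,3):
  R=lambda a:np.array([[np.cos(a),-np.sin(a)],[np.sin(a),np.cos(a)]])
  p=np.radians(psi); g=1.25; u=np.array([-np.sin(g),-np.cos(g)]); n=np.array([-np.cos(g),np.sin(g)])
  print(psi,'hinge from knob',K-R(p)@(.1468*u+.018*n))
print('wall corners',P(57,47,.085),P(362,38,.085))
print('stop tip',P(362,246,.183),tri(t,c(362,248),s,cs(679,28)),'holdstop',P(155,520,.183),tri(t,c(155,520),s,cs(760,262)))
print('plate',P(345,240,.099),P(352,330,.099))
E
```

```text
front edge (np.float64(90.91271482980288), np.float64(0.23124709994179315))
back edge (np.float64(91.165378802575), np.float64(0.26023771350463965))
left wall (np.float64(1.2907623477253998), np.float64(0.1866899988437141)) right (np.float64(0.4823412481293168), np.float64(0.18624884468645703))
pin [0.6086 0.0678] (array([0.6109, 0.0679, 0.1165]), np.float64(0.0003257290627961144))
bar (np.float64(-160.5356308122385), np.float64(0.1758786225264272)) [0.5506 0.0646] [0.3847 0.0059]
0 hinge from knob [0.6114 0.0645]
1 hinge from knob [0.6109 0.067 ]
2 hinge from knob [0.6103 0.0695]
3 hinge from knob [0.6097 0.0721]
wall corners [0.8105 0.0908] [ 0.8158 -0.1694]
stop tip [ 0.6086 -0.1499] (array([ 0.6063, -0.1491,  0.1872]), np.float64(0.0006279752948887276)) holdstop [0.4    0.0122] (array([0.4014, 0.0126, 0.1767]), np.float64(0.0020261653466017663))
plate [ 0.6348 -0.1471] [ 0.5593 -0.1502]
```

```bash
Z='[[0,0,0],[0,0,0],[0,0,0],[0,0,0],[0,0,0]]'
python3 -m crank '{"travel":[[4,2,0],[8,4,0],[12,6,0],[16,8,0],[20,10,0]],"turn":[[0,0,0],[0,0,0],[0,0,0],[0,0,0],[0,0,0]],"gripper":[0,0,0,0,0]}' 30
python3 -m crank '{"travel":[[2,4,0],[4,8,0],[6,12,0],[8,16,0],[10,20,0]],"turn":[[0,0,0],[0,0,0],[0,0,0],[0,0,0],[0,0,0]],"gripper":[0,0,0,0,0]}'
python3 -m crank '{"travel":[[0,4.5,0],[0,9,0],[0,13.5,0],[0,18,0],[0,22.5,0]],"turn":[[0,0,0],[0,0,0],[0,0,0],[0,0,0],[0,0,0]],"gripper":[0,0,0,0,0]}'
python3 -m crank '{"travel":[[0,4,0],[-0.3,8,0],[-0.6,11,0],[-0.6,11,0],[-0.6,11,0]],"turn":[[0,0,1],[0,0,2],[0,0,3.5],[0,0,3.5],[0,0,3.5]],"gripper":[0,0,0,0,0]}'
```

```text
clock: 0.6
position: [0.3745, -0.4994, 0.2498]
tool_rot: [-3.141, 0.0, 0.281]
force: [0.4, -1.2, 0.4]
grip_width: 0.0854
finger_force: 0.0
clock: 1.1
position: [0.4736, -0.2988, 0.2499]
tool_rot: [-3.141, 0.0, 0.281]
force: [1.0, -0.4, -0.3]
grip_width: 0.0855
finger_force: 0.0
clock: 1.6
position: [0.4727, -0.0738, 0.2499]
tool_rot: [-3.142, 0.0, 0.281]
force: [1.6, -0.6, -0.5]
grip_width: 0.0854
finger_force: 0.0
clock: 2.1
position: [0.467, 0.0346, 0.2499]
tool_rot: [3.142, 0.0, 0.343]
force: [-0.4, 0.0, 0.6]
grip_width: 0.0856
finger_force: 0.0
```

```bash
python3 -m crank '{"travel":[[0,0,-3],[0,0,-6],[0,0,-8],[0,0.1,-9],[0,0.1,-9]],"turn":[[0,0,0],[0,0,0],[0,0,0],[0,0,0],[0,0,0]],"gripper":[0,0,0,0,0]}'
python3 - <<'E'
from h import *
s=snap('side','side1'); t=snap('top','top1')
a=cv2.resize(s['pixels'][140:280,230:350],None,fx=4,fy=4,interpolation=cv2.INTER_CUBIC)
cv2.imwrite('pics/crop1.png',a[:,:,::-1])
E
```

```text
clock: 2.6
position: [0.4668, 0.0348, 0.1592]
tool_rot: [-3.141, 0.002, 0.341]
force: [-0.5, 0.4, 0.3]
grip_width: 0.0855
finger_force: 0.0
```

View pics/crop1.png

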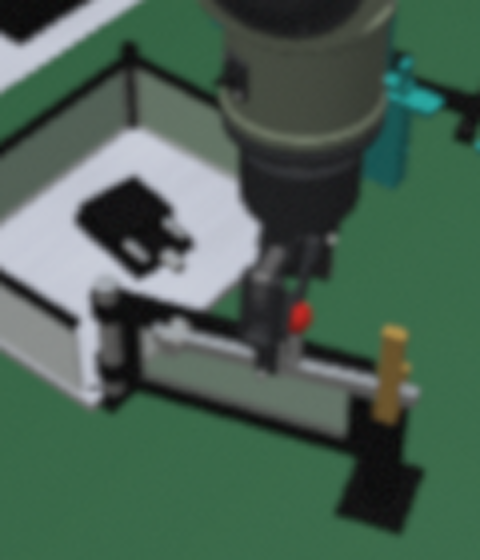

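The knob, at crop (300,315), sits between the fingers, and the gate hasn't been disturbed. Closing now.

```bash
for i in 1; do python3 -m crank '{"travel":[[0,0,0],[0,0,0],[0,0,0],[0,0,0],[0,0,0]],"turn":[[0,0,0],[0,0,0],[0,0,0],[0,0,0],[0,0,0]],"gripper":[0.4,0.6,0.7,0.8,0.9]}' 30; done
python3 -m crank '{"travel":[[0,0,0],[0,0,0],[0,0,0],[0,0,0],[0,0,0]],"turn":[[0,0,0],[0,0,0],[0,0,0],[0,0,0],[0,0,0]],"gripper":[1,1,1,1,1]}' 30
```

```text
clock: 3.2
position: [0.4673, 0.0355, 0.1603]
tool_rot: [3.141, -0.0, 0.342]
force: [-1.6, -0.2, 6.4]
grip_width: 0.022
finger_force: 29.0
clock: 3.7
position: [0.4672, 0.0355, 0.1602]
tool_rot: [3.142, -0.0, 0.342]
force: [-1.4, 0.2, 5.8]
grip_width: 0.0221
finger_force: 29.0
```

```bash
python3 -m crank '{"travel":[[0.1,0.04,0.15],[0.2,0.07,0.3],[0.3,0.1,0.45],[0.4,0.14,0.6],[0.5,0.18,0.76]],"turn":[[0,0,0],[0,0,0],[0,0,0],[0,0,0],[0,0,0]],"gripper":[1,1,1,1,1]}'
python3 -m crank '{"travel":[[0.22,0.08,0.3],[0.44,0.16,0.57],[0.68,0.24,0.85],[0.93,0.33,1.12],[1.19,0.42,1.36]],"turn":[[0,0,0],[0,0,0],[0,0,0],[0,0,0],[0,0,0]],"gripper":[1,1,1,1,1]}'
python3 - <<'E'
from h import *
s=snap('side','side2')
a=cv2.resize(s['pixels'][140:280,230:350],None,fx=4,fy=4,interpolation=cv2.INTER_CUBIC)
cv2.imwrite('pics/crop2.png',a[:,:,::-1])
E
```

```text
clock: 4.2
position: [0.472, 0.0372, 0.1676]
tool_rot: [-3.142, 0.001, 0.342]
force: [-3.8, 0.1, -1.6]
grip_width: 0.0218
finger_force: 29.4
clock: 4.7
position: [0.4843, 0.0416, 0.1814]
tool_rot: [-3.142, -0.0, 0.342]
force: [-1.6, -0.9, -4.5]
grip_width: 0.0216
finger_force: 29.6
```

View pics/crop2.png

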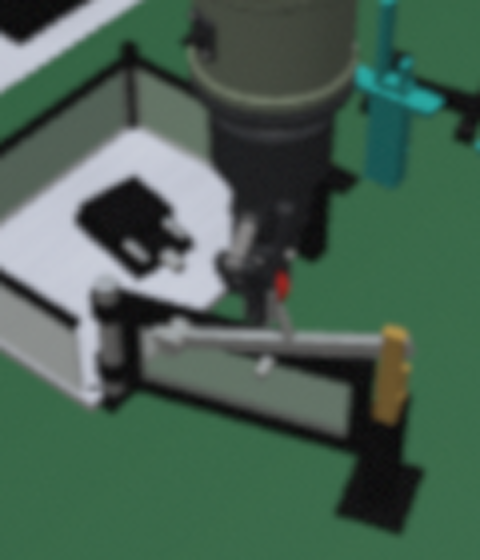

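Run:
```python
from h import *
H=np.array([.6114,.0677]); p=np.array([.4843,.0416])
v=p-H
R=lambda d:np.array([[np.cos(np.radians(d)),-np.sin(np.radians(d))],[np.sin(np.radians(d)),np.cos(np.radians(d))]])
for k in range(3):
    print([np.round(100*(R(20*k+4*j)-R(20*k))@v,2).tolist() for j in range(1,6)])
for g in(.2,.1,0,-.1): print(g,H+R(np.degrees(1.25-g))@v)
```

```text
[[0.21, -0.88], [0.49, -1.74], [0.82, -2.59], [1.21, -3.4], [1.66, -4.19]]
[[0.5, -0.75], [1.05, -1.47], [1.66, -2.15], [2.3, -2.78], [2.99, -3.37]]
[[0.73, -0.54], [1.49, -1.02], [2.29, -1.45], [3.12, -1.83], [3.96, -2.14]]
0.2 [ 0.57079847 -0.0555361 ]
0.1 [ 0.58330439 -0.05897382]
0 [ 0.59609103 -0.06114586]
-0.1 [ 0.60903063 -0.06203051]
```

```bash
python3 -m crank '{"travel":[[0.21,-0.88,0],[0.49,-1.74,0],[0.82,-2.59,0],[1.21,-3.4,0],[1.66,-4.19,0]],"turn":[[0,0,4],[0,0,8],[0,0,12],[0,0,16],[0,0,20]],"gripper":[1,1,1,1,1]}'
python3 -m crank '{"travel":[[0.5,-0.75,0],[1.05,-1.47,0],[1.66,-2.15,0],[2.3,-2.78,0],[2.99,-3.37,0]],"turn":[[0,0,4],[0,0,8],[0,0,12],[0,0,16],[0,0,20]],"gripper":[1,1,1,1,1]}'
```

```text
clock: 5.25
position: [0.501, -0.0005, 0.1812]
tool_rot: [-3.142, -0.0, 0.694]
force: [1.8, 3.3, -6.3]
grip_width: 0.0217
finger_force: 29.6
clock: 5.75
position: [0.531, -0.034, 0.181]
tool_rot: [-3.141, -0.001, 1.043]
force: [1.4, 4.4, -10.4]
grip_width: 0.0218
finger_force: 29.7
```

```bash
python3 -m crank '{"travel":[[0.73,-0.52,-0.02],[1.49,-0.98,-0.04],[2.29,-1.4,-0.06],[3.12,-1.76,-0.08],[3.96,-2.06,-0.1]],"turn":[[0,0,4],[0,0,8],[0,0,12],[0,0,16],[0,0,20]],"gripper":[1,1,1,1,1]}'
python3 - <<'E'
from h import *
s=snap('side','side3');t=snap('top','top3')
a=cv2.resize(s['pixels'][140:260,230:340],None,fx=3.6,fy=3.6,interpolation=cv2.INTER_CUBIC)
b=cv2.resize(t['pixels'][150:270,245:355],None,fx=3.6,fy=3.6,interpolation=cv2.INTER_CUBIC)
cv2.imwrite('pics/crop3.png',np.hstack([a,b])[:,:,::-1]); print(bot.observe()['force'])
E
```

```text
clock: 6.25
position: [0.5703, -0.0555, 0.1801]
tool_rot: [-3.141, 0.001, 1.391]
force: [-2.6, -2.2, -1.1]
grip_width: 0.0222
finger_force: 30.2
[-3.94660416 -3.87602183  1.37672084]
```

View pics/crop3.png

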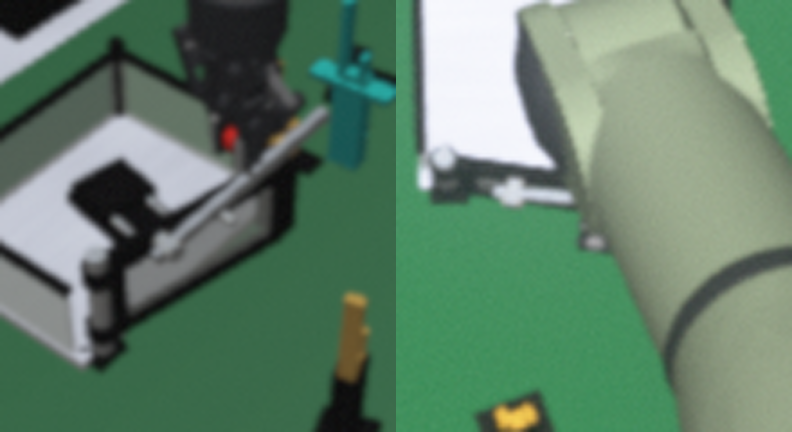

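The gate is about 0.2 rad from shut, with the lifted bar's tip at crop (320,115) just short of the strike. Now a slow approach to feel for the back-stop.

```bash
python3 -m crank '{"travel":[[0.24,-0.09,0],[0.49,-0.18,0],[0.74,-0.26,0],[1.0,-0.33,0],[1.25,-0.39,0]],"turn":[[0,0,1.15],[0,0,2.3],[0,0,3.4],[0,0,4.6],[0,0,5.7]],"gripper":[1,1,1,1,1]}'
python3 -m crank '{"travel":[[0.1,-0.01,0],[0.2,-0.03,0],[0.3,-0.05,0],[0.4,-0.07,0],[0.5,-0.09,0]],"turn":[[0,0,0.5],[0,0,0.9],[0,0,1.4],[0,0,1.8],[0,0,2.3]],"gripper":[1,1,1,1,1]}'
```

```text
clock: 6.85
position: [0.5828, -0.0587, 0.1802]
tool_rot: [3.142, 0.0, 1.49]
force: [-2.4, -2.9, -0.2]
grip_width: 0.0216
finger_force: 30.3
clock: 7.35
position: [0.5877, -0.0596, 0.1802]
tool_rot: [3.142, 0.0, 1.529]
force: [-2.1, -3.9, 0.1]
grip_width: 0.0219
finger_force: 30.4
```

```bash
python3 -m crank '{"travel":[[0.04,0,0],[0.08,0,0],[0.12,-0.01,0],[0.16,-0.02,0],[0.2,-0.03,0]],"turn":[[0,0,0.2],[0,0,0.4],[0,0,0.6],[0,0,0.7],[0,0,0.9]],"gripper":[1,1,1,1,1]}' | grep -E "pos|force"
```

```text
position: [0.5897, -0.06, 0.1803]
force: [-2.5, -4.4, 0.3]
finger_force: 30.4
```

```bash
python3 -m crank '{"travel":[[0.04,0,0],[0.08,0,0],[0.12,-0.01,0],[0.16,-0.02,0],[0.2,-0.03,0]],"turn":[[0,0,0.2],[0,0,0.4],[0,0,0.6],[0,0,0.7],[0,0,0.9]],"gripper":[1,1,1,1,1]}' | grep -E "pos|force"
```

```text
position: [0.5917, -0.0602, 0.1803]
force: [-2.0, -4.4, 0.9]
finger_force: 30.4
```

```bash
python3 -m crank '{"travel":[[0.04,0,0],[0.08,0,0],[0.12,-0.01,0],[0.16,-0.01,0],[0.2,-0.02,0]],"turn":[[0,0,0.2],[0,0,0.4],[0,0,0.6],[0,0,0.7],[0,0,0.9]],"gripper":[1,1,1,1,1]}' | grep -E "pos|force"
```

```text
position: [0.5938, -0.0605, 0.1803]
force: [-3.0, -5.3, 1.0]
finger_force: 30.4
```

```bash
python3 -m crank '{"travel":[[0.02,-0.01,0],[0.04,-0.02,0],[0.06,-0.03,0],[0.08,-0.04,0],[0.1,-0.05,0]],"turn":[[0,0,0.1],[0,0,0.2],[0,0,0.3],[0,0,0.4],[0,0,0.5]],"gripper":[1,1,1,1,1]}' | grep -E "pos|force"
```

```text
position: [0.5947, -0.0608, 0.1802]
force: [-1.6, -3.8, -0.2]
finger_force: 30.3
```

```bash
python3 -m crank '{"travel":[[0.02,0,0],[0.04,0,0],[0.06,0,0],[0.08,-0.01,0],[0.1,-0.01,0]],"turn":[[0,0,0.1],[0,0,0.2],[0,0,0.3],[0,0,0.4],[0,0,0.5]],"gripper":[1,1,1,1,1]}' | grep -E "pos|force"
```

```text
position: [0.5955, -0.0609, 0.1801]
force: [-5.4, -3.4, 1.6]
finger_force: 30.5
```

```bash
python3 -m crank '{"travel":[[0.02,0,0],[0.04,0,0],[0.06,0,0],[0.08,-0.01,0],[0.1,-0.01,0]],"turn":[[0,0,0.1],[0,0,0.2],[0,0,0.3],[0,0,0.4],[0,0,0.5]],"gripper":[1,1,1,1,1]}' | grep -E "pos|force"
```

```text
position: [0.5956, -0.0609, 0.1801]
force: [-10.9, -2.5, 5.7]
finger_force: 31.0
```

Back-stop felt at knob x ≈ 0.5955. Next: back off about 2 mm to the middle of the notch, then lower in small steps.

```bash
python3 -m crank '{"travel":[[-0.1,0,0],[-0.2,0,0],[-0.25,0,0],[-0.3,0,0],[-0.3,0,0]],"turn":[[0,0,-0.3],[0,0,-0.6],[0,0,-0.8],[0,0,-0.8],[0,0,-0.8]],"gripper":[1,1,1,1,1]}' | grep -E "pos|force"
python3 -m crank '{"travel":[[0,-0.1,-0.1],[0,-0.2,-0.2],[0,-0.3,-0.3],[0,-0.4,-0.4],[0,-0.4,-0.4]],"turn":[[0,0,0],[0,0,0],[0,0,0],[0,0,0],[0,0,0]],"gripper":[1,1,1,1,1]}'| grep -E "pos|force"
```

```text
position: [0.5937, -0.0608, 0.1801]
force: [-0.8, -1.1, -3.4]
finger_force: 30.2
position: [0.5936, -0.065, 0.1759]
force: [-0.5, 1.5, -5.2]
finger_force: 30.1
```

```bash
python3 -m crank '{"travel":[[0,-0.04,-0.05],[0,-0.08,-0.1],[0,-0.12,-0.15],[0,-0.16,-0.2],[0,-0.16,-0.2]],"turn":[[0,0,0],[0,0,0],[0,0,0],[0,0,0],[0,0,0]],"gripper":[1,1,1,1,1]}'| grep -E "pos|force"
```

```text
position: [0.5937, -0.0666, 0.1741]
force: [1.1, 1.1, -4.5]
finger_force: 30.1
```

```bash
python3 -m crank '{"travel":[[0,-0.04,-0.05],[0,-0.08,-0.1],[0,-0.12,-0.15],[0,-0.16,-0.2],[0,-0.16,-0.2]],"turn":[[0,0,0],[0,0,0],[0,0,0],[0,0,0],[0,0,0]],"gripper":[1,1,1,1,1]}'| grep -E "pos|force"
```

```text
position: [0.5937, -0.0683, 0.1722]
force: [0.0, 0.5, -3.1]
finger_force: 30.1
```

```bash
python3 -m crank '{"travel":[[0,-0.04,-0.05],[0,-0.07,-0.1],[0,-0.11,-0.15],[0,-0.15,-0.2],[0,-0.15,-0.2]],"turn":[[0,0,0],[0,0,0],[0,0,0],[0,0,0],[0,0,0]],"gripper":[1,1,1,1,1]}'| grep -E "pos|force"
```

```text
position: [0.5937, -0.0699, 0.1702]
force: [-1.1, -0.1, -1.5]
finger_force: 30.2
```

```bash
python3 -m crank '{"travel":[[0,-0.04,-0.05],[0,-0.07,-0.1],[0,-0.1,-0.15],[0,-0.13,-0.2],[0,-0.13,-0.2]],"turn":[[0,0,0],[0,0,0],[0,0,0],[0,0,0],[0,0,0]],"gripper":[1,1,1,1,1]}'| grep -E "pos|force"
```

```text
position: [0.5937, -0.0714, 0.1682]
force: [-0.9, -3.8, 0.6]
finger_force: 30.4
```

```bash
python3 -m crank '{"travel":[[0,-0.03,-0.05],[0,-0.06,-0.1],[0,-0.09,-0.15],[0,-0.12,-0.2],[0,-0.12,-0.2]],"turn":[[0,0,0],[0,0,0],[0,0,0],[0,0,0],[0,0,0]],"gripper":[1,1,1,1,1]}'| grep -E "pos|force"
```

```text
position: [0.5934, -0.0726, 0.1661]
force: [-3.4, -6.4, 2.4]
finger_force: 30.5
```

```bash
python3 -m crank '{"travel":[[0,-0.04,-0.03],[0,-0.08,-0.07],[0,-0.12,-0.11],[0,-0.16,-0.16],[0,-0.18,-0.2]],"turn":[[0,0,0],[0,0,0],[0,0,0],[0,0,0],[0,0,0]],"gripper":[1,1,1,1,1]}'| grep -E "pos|force"
```

```text
position: [0.5936, -0.0739, 0.1641]
force: [-0.8, -2.5, 0.2]
finger_force: 30.4
```

```bash
python3 -m crank '{"travel":[[0,-0.02,-0.04],[0,-0.05,-0.08],[0,-0.08,-0.12],[0,-0.11,-0.16],[0,-0.13,-0.2]],"turn":[[0,0,0],[0,0,0],[0,0,0],[0,0,0],[0,0,0]],"gripper":[1,1,1,1,1]}'| grep -E "pos|force"
```

```text
position: [0.5937, -0.0752, 0.1621]
force: [-1.9, -1.7, -0.6]
finger_force: 30.3
```

```bash
python3 -m crank '{"travel":[[0,-0.01,-0.02],[0,-0.02,-0.04],[0,-0.04,-0.06],[0,-0.05,-0.08],[0,-0.06,-0.1]],"turn":[[0,0,0],[0,0,0],[0,0,0],[0,0,0],[0,0,0]],"gripper":[1,1,1,1,1]}'| grep -E "pos|force"
```

```text
position: [0.5937, -0.0759, 0.1612]
force: [-2.3, -0.9, -0.3]
finger_force: 30.3
```

```bash
python3 -m crank '{"travel":[[0,-0.01,-0.02],[0,-0.02,-0.04],[0,-0.04,-0.06],[0,-0.05,-0.08],[0,-0.06,-0.1]],"turn":[[0,0,0],[0,0,0],[0,0,0],[0,0,0],[0,0,0]],"gripper":[1,1,1,1,1]}'| grep -E "pos|force"
```

```text
position: [0.5938, -0.0761, 0.1607]
force: [-5.9, 2.0, 12.1]
finger_force: 31.0
```

Seated on the notch floor at z ≈ 0.1607, so I'll relieve the load, release slowly, rise and look.

```bash
python3 -m crank '{"travel":[[0,0.01,0.03],[0,0.02,0.06],[0,0.02,0.06],[0,0.02,0.06],[0,0.02,0.06]],"turn":[[0,0,0],[0,0,0],[0,0,0],[0,0,0],[0,0,0]],"gripper":[1,1,1,0.7,0.6]}' 20
python3 -m crank '{"travel":[[0,0,0],[0,0,0],[0,0,0],[0,0,0],[0,0,0]],"turn":[[0,0,0],[0,0,0],[0,0,0],[0,0,0],[0,0,0]],"gripper":[0.5,0.4,0.2,0,0]}'
```

```text
clock: 16.35
position: [0.5939, -0.0764, 0.1608]
tool_rot: [3.141, 0.0, 1.588]
force: [-0.7, -0.6, 0.1]
grip_width: 0.0341
finger_force: 0.0
clock: 16.85
position: [0.5937, -0.0763, 0.1608]
tool_rot: [3.142, 0.0, 1.588]
force: [-0.5, 0.2, -0.0]
grip_width: 0.085
finger_force: 0.0
```

```bash
python3 -m crank '{"travel":[[0,0,1],[0,0,3],[0,0,5],[0,0,8],[0,0,11]],"turn":[[0,0,0],[0,0,0],[0,0,0],[0,0,0],[0,0,0]],"gripper":[0,0,0,0,0]}'
python3 -m crank '{"travel":[[-3,-4,0],[-6,-8,1],[-9,-12,2],[-12,-16,3],[-12,-20,3]],"turn":[[0,0,0],[0,0,0],[0,0,0],[0,0,0],[0,0,0]],"gripper":[0,0,0,0,0]}'
python3 - <<'E'
from h import *
s=snap('side','side4');t=snap('top','top4')
a=cv2.resize(s['pixels'][140:260,230:340],None,fx=3.6,fy=3.6,interpolation=cv2.INTER_CUBIC)
b=cv2.resize(t['pixels'][150:270,245:355],None,fx=3.6,fy=3.6,interpolation=cv2.INTER_CUBIC)
cv2.imwrite('pics/crop4.png',np.hstack([a,b])[:,:,::-1])
E
```

```text
clock: 17.35
position: [0.5935, -0.0762, 0.2726]
tool_rot: [3.142, -0.0, 1.588]
force: [-0.4, -0.3, -0.0]
grip_width: 0.0854
finger_force: 0.0
clock: 17.85
position: [0.4712, -0.2781, 0.3033]
tool_rot: [3.141, 0.002, 1.587]
force: [2.1, 0.1, 0.1]
grip_width: 0.0851
finger_force: 0.0
```

View pics/crop4.png

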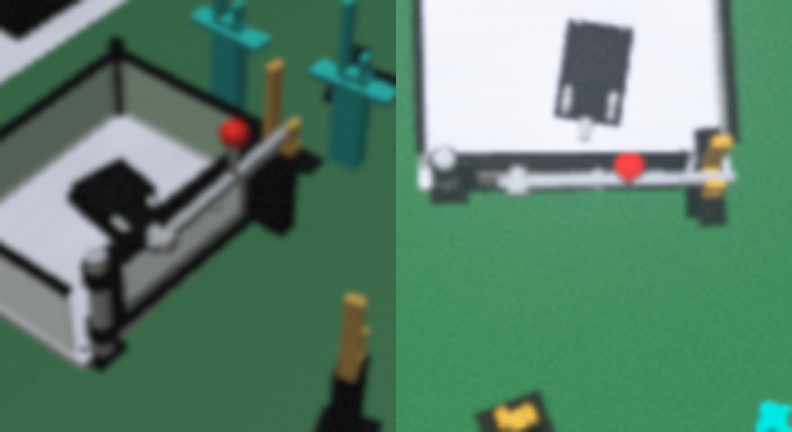

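The gate has stayed shut with the bar down between the horn and the back-stop: bar tip near top crop (730,176), knob at (628,166). The robot is clear, so I'm handing in.

```bash
python3 -c "
from workcell import bot
print(bot.job_done())"
```

```text
the job is handed in; nothing more can be done
None
```

The gate is shut and the latch bar is down in the strike's notch; the last pictures showed it still holding after the gripper let go, and I've handed the job in, though no verdict came back.

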